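# Put the dreidels away in stacking totes

### The job

Pick out the three dreidels. First lay the largest one in the larger tote, then stack the smaller tote squarely on top of that, turned so that it stands on the rims instead of nesting, and then lay the smallest dreidel in the upper tote; the middle-sized dreidel goes on the teal mat, at any time. Set the dreidels down rather than dropping them, and leave the steel canister and the two tea lights where they are.

Things in the scene. Friction and masses are not known exactly. Their poses are not given: they have to be found in the camera images.
- dreidel_large: The large one of three alike blue acrylic dreidels, loose, lying on its side: a 42 mm cube with a pointed nose (15 mm) on one face and a round stem (19 mm long, 10 mm thick) on the far face, 76 mm long in all. Origin at the cube's centre, 21 mm above the shelf at the start; x along its axis towards the stem (level), so grip it across its y.
- dreidel_medium: The medium one of three alike blue acrylic dreidels, loose, lying on its side: a 30 mm cube with a pointed nose (11 mm) on one face and a round stem (14 mm long, 8 mm thick) on the far face, 55 mm long in all. Origin at the cube's centre, 15 mm above the shelf at the start; x along its axis towards the stem (level), so grip it across its y.
- dreidel_small: The small one of three alike blue acrylic dreidels, loose, lying on its side: a 22 mm cube with a pointed nose (8 mm) on one face and a round stem (10 mm long, 6 mm thick) on the far face, 40 mm long in all. Origin at the cube's centre, 11 mm above the shelf at the start; x along its axis towards the stem (level), so grip it across its y.
- lower_tote: Larger bamboo stack-nest tote, empty, without grip, fixed. 170 (x) by 146 (y) mm, inside 158 by 134, floor 4, rim 60 high; origin at underside centre, z up. Its -x end is the low front, 35 high. Each long side wall (6 thick) has two notches from the rim down to 28 mm, at x -41..-3 and 41..79; the rim is whole at x -85..-41 and -3..41.
- upper_tote: Smaller bamboo stack-nest tote, loose, 0.25 kg, starts facing like the lower one within 35 deg. 150 (x) by 126 (y) mm, walls 4 thick, 40 high; origin at underside centre, z up; low front (22 high) at its -x end. Four lugs, flush below, at x +60 and -22, reach to y -80 and +80. Fronts alike: lugs enter the notches: nests. Half a turn round: they stand on the rims, underside 60 mm up.
- upper_grip (a point): Top centre of the upper tote's grip, 60 mm above its underside (axes as the tote's). The grip is an upright plate in the middle, 12 mm thick along x, 60 mm long along y; below it a divider 30 mm high runs to the side walls. This leaves two bays, 65 (x) by 118 (y) mm, floor 4 mm thick, centred at x -38.5 and +38.5 mm of the tote.
- mat: Teal silicone mat, 130 by 130 mm, 3 mm thick, fixed to the shelf. Origin at the centre of its underside, z up.
- canister: Small closed steel canister standing upright among the dreidels, 40 mm in diameter, 54 mm high. Loose bystander. Origin at the centre of its underside.
- tealight_right: Tea light in an aluminium cup, the one on the robot's right, 38 mm in diameter, 16 mm high with a short wick. Loose bystander. Origin at the centre of its underside.
- tealight_left: Tea light in an aluminium cup, the one on the robot's left, 38 mm in diameter, 16 mm high with a short wick. Loose bystander. Origin at the centre of its underside.
There are look-alikes about, which are no part of the job. What is shaped like the dreidel_small but white is not meant. What is shaped like the lower_tote but purple is not meant.

How it is judged:
By the outcome, as a careful person would: the job done as asked, in the order asked, and still so for the second after the job is handed in, with the robot touching nothing.
It also fails if it takes over 120 s, if anything falls off the work surface, if the arm or the gripper's body presses on something with over 40 N, if the wrist force passes 120 N, or if a joint passes its speed limit or range.

### The arm

A 6-joint arm with a two-finger parallel gripper is mounted at the origin on the work surface. World frame = base frame: x ahead of the robot, y to its left, z up, the work surface at z = 0. Lengths are in m, angles in rad, forces in N, time in s.
With the tool pointing down it reaches from about 0.275 to 0.775 m from the base axis. Payload 14.6 kg.
Tool frame: the origin (TCP) lies midway between the tips of the shut fingers; the grasp point (between the pads) lies 19 mm behind it; z points along the fingers, y is the line along which they close (so a half turn about z gives the same grasp; the last joint's range is limited). The gripper opens to 85 mm and grips with 20 to 120 N. Pads are 22 mm wide; open, the fingers measure 114 mm over their backs; the gripper's body (76 mm by 85 mm) begins 54 mm behind the grasp point. The pads swing forward as they close: fully open they stand 13 mm farther back than shut.
Start: joints at [-1.326, 0.263, -0.048, 1.259, 0, 1.415], TCP at [0.204, -0.484, 0.231] pointing down, gripper open.
Joint ranges: [-2.65, 2.65], [-0.89, 1.7], [-1.18, 1.37], [-2.13, 2.11], [-1.35, 1.29], [-3.14, 3.14]. Speed limits (rad/s): [1.89, 1.89, 2.57, 2.79, 3.14, 3.14].

### API

Orientations are given as a unit quaternion [w, x, y, z].
In Python, from workcell import env gives the robot as it stands.
- The arm moves only by the tool move_arm, never from a script. Its argument "commands" is a list of rows, each a list of 3 entries, a list of its own where there are three numbers: the gripper command: -1 is shut, 1 is fully open, values between are in proportion, then the shift along the tool's x, y, z in mm, then the turn about the tool's z in rad. In form: [[claw, [tx, ty, tz], yaw], ...]. A call has 1 to 12 rows; each row shifts and turns the commanded pose from where the row before left it, along the tool's axes as they then stand; what a row does not reach is not made up. A row lasts 1/8 s, in which the tool goes at most 62.5 mm and 10.7 degrees, less where a joint would pass 70% of its speed; a pose out of reach is approached as far as the arm can. A call with a gripper value outside its range is refused whole. The fingers move at their own pace and stop on an object; "newtons" is the grip in N (left out, the last holds). Time passes only in rows, so rows that do not move let the fingers close. It gives the time, the measured TCP pose, the force, the opening and the grip force at its end, in the units of the state.
- env.read_state(): the state, without advancing time (a new reading comes with each control period).
- env.grab_frame(name): name is "scene" or "top"; returns the picture (384x512x3 uint8, red, green, blue); there is no depth.
- env.get_calibration(name): a dict with "fx", "fy", "cx", "cy" (pixels), "extrinsics" (4x4, takes a point from camera to world coordinates). Camera axes: x right, y down, z forward; pixel columns grow to the right and rows downward; lengths in m; the calibration is good to about 2 mm. A picture is of the moment at which its call begins. get_calibration takes no time and is no camera call.
- env.close_job(): hands the job in; it is judged then, once.
The state is a dict: "time": time; "joints": joint angles; "joint_vel": joint speeds; "joint_torque": joint torques, N m; "position": TCP position; "ee_rot": TCP orientation; "ft_force": force on the tool from outside, world axes, zero at the start; "ft_torque": the same for the moment, N m; "width": finger opening in m; "grip_force": force on a finger pad.
Only numpy, scipy, OpenCV 4.12 (cv2) and the standard library are available. Lean on these libraries where they do the work, as an engineer would, in place of code of your own. Each camera call takes 0.05 s, during which the arm holds its last target. There are 200 camera calls.

## Working session

There is one attempt and no reset: what is moved stays moved. The work goes in short steps, Python scripts to look and compute and a tool call to move; the robot and the scene stay as the last step left them, time stands still between calls to the robot, and variables do not carry over. Pictures are saved under pics/ and viewed, at most 14 in all, crops included, and the job is handed in when it is done.

Besides the shell and the picture viewer there is one more tool, called after "Request:" as name(argument=value, ...) on one line, values as JSON. move_arm: Moves the arm, as the interface text tells. Its arguments: {"type":"object","properties":{"commands":{"type":"array"},"newtons":{"type":"number"}},"required":["commands"]}

```bash
mkdir -p pics; cat > h.py <<'E'
import numpy as np, cv2
from workcell import env
def grab(n,f):
    im=env.grab_frame(n); cv2.imwrite('pics/'+f,im[:,:,::-1]); return im
def ray(n,uv,z):
    c=env.get_calibration(n);E=np.array(c['extrinsics'])
    d=E[:3,:3]@np.array([(uv[0]-c['cx'])/c['fx'],(uv[1]-c['cy'])/c['fy'],1]);o=E[:3,3]
    return (o+d*(z-o[2])/d[2])
def proj(n,p):
    c=env.get_calibration(n);E=np.array(c['extrinsics'])
    q=E[:3,:3].T@(np.array(p)-E[:3,3]); return np.array([c['fx']*q[0]/q[2]+c['cx'],c['fy']*q[1]/q[2]+c['cy']])
E
python3 - <<'E'
from h import *
a=grab('top','t0.png');b=grab('scene','s0.png')
for n,i in(('t',a),('s',b)): cv2.imwrite(f'pics/{n}0b.png',cv2.resize(i[:,:,::-1],(800,600),interpolation=cv2.INTER_CUBIC))
for n in('top','scene'):
    c=env.get_calibration(n);print(n,c)
s=env.read_state();print(s['position'],s['ee_rot'],s['width'],s['time'])
E
```

```text
top {'fx': 495.77787799734193, 'fy': 495.77787799734193, 'cx': 247.67576590284895, 'cy': 190.53104208073768, 'extrinsics': array([[-0.02638018, -0.99634627,  0.08122925,  0.35299646],
       [-0.99963218,  0.02680394,  0.00413074, -0.00855179],
       [-0.00629291, -0.0810904 , -0.99668688,  1.21165452],
       [ 0.        ,  0.        ,  0.        ,  1.        ]])}
scene {'fx': 349.56512454977275, 'fy': 349.56512454977275, 'cx': 254.9370997565813, 'cy': 190.62450004728754, 'extrinsics': array([[-0.81210881,  0.46096373, -0.3577593 ,  0.77382644],
       [ 0.5832774 ,  0.62414482, -0.5198372 ,  0.46339741],
       [-0.01633247, -0.63083729, -0.77574324,  0.77186281],
       [ 0.        ,  0.        ,  0.        ,  1.        ]])}
[ 0.20425576 -0.48339322  0.23087702] [-4.48104990e-04  9.80093338e-01  1.98536766e-01 -2.98392132e-05] 0.08526609944812936 0.1
```

View pics/t0b.png

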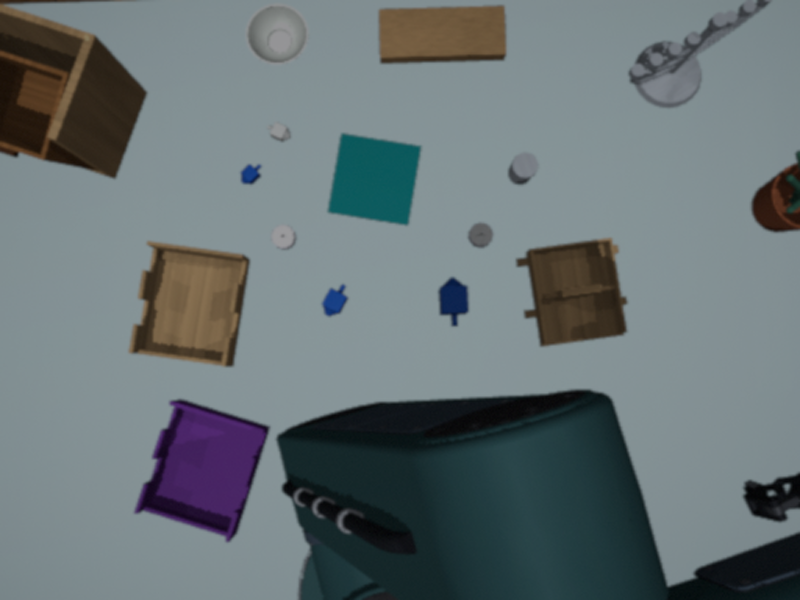

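View pics/s0b.png

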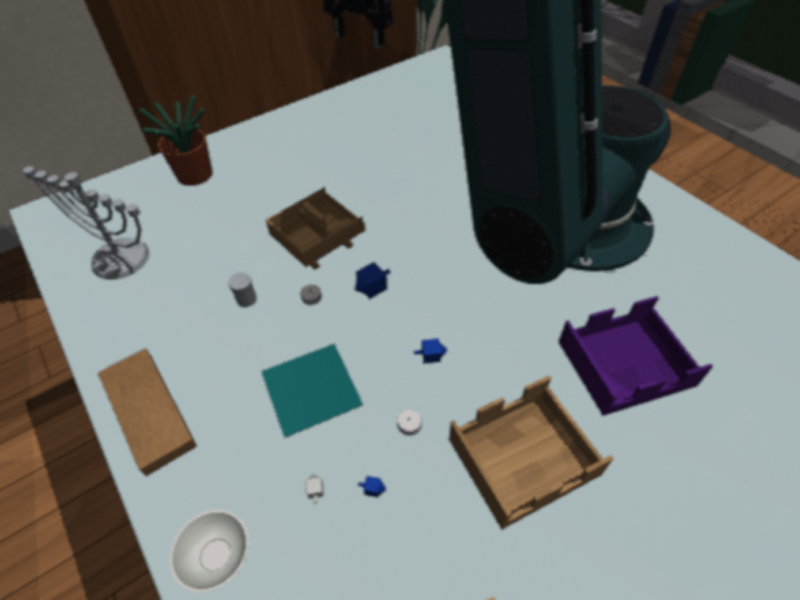

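The lower tote is the bamboo one at (190,303) on the enlarged top image; the purple one at (205,468) is the look-alike. The blue dreidels are large (454,298), medium (335,300) and small (250,174); the white look-alike is at (280,131). The upper tote, with the lugs and grip, is at (578,292). I'll measure these and confirm them in one crop.

```bash
cat > m.py <<'E'
from h import *
a=cv2.imread('pics/t0.png')
b=cv2.imread('pics/s0.png')
def crop(i,x,y,w,h): return cv2.resize(i[y:y+h,x:x+w],(400,300),interpolation=cv2.INTER_CUBIC)
cv2.imwrite('pics/c1.png',np.vstack([np.hstack([crop(a,75,145,120,90),crop(a,310,140,120,90)]),np.hstack([crop(a,140,60,180,135),crop(b,165,110,100,75)])]))
for n,i in(('top',a),('scene',b)):
    hsv=cv2.cvtColor(i,cv2.COLOR_BGR2HSV)
    for nm,lo,hi in(('blue',(108,150,40),(125,255,255)),('teal',(80,150,40),(95,255,180))):
        m=cv2.inRange(hsv,lo,hi)
        k,l,st,ce=cv2.connectedComponentsWithStats(m)
        for j in range(1,k):
            if st[j,4]>35:
                pts=np.argwhere(l==j)[:,::-1].astype(np.float32)
                u,s,v=np.linalg.svd(pts-pts.mean(0),full_matrices=False)
                r=cv2.minAreaRect(pts)
                print(n,nm,st[j],ce[j].round(1),'rect',np.round(cv2.boxPoints(r),1).tolist(),'ax',v[0].round(2),ray(n,ce[j],0.015)[:2].round(4))
E
python3 m.py
```

```text
top blue [155 106  11  11  88] [159.6 111.4] rect [[155.0, 106.0], [165.0, 106.0], [165.0, 116.0], [155.0, 116.0]] ax [ 0.68 -0.73] [0.6513 0.2076]
top blue [282 179  17  29 319] [289.9 191. ] rect [[282.0, 179.0], [298.0, 179.0], [298.0, 207.0], [282.0, 207.0]] ax [0.07 1.  ] [ 0.4465 -0.1057]
top blue [207 183  14  18 158] [213.4 192.7] rect [[205.60000610351562, 184.89999389648438], [219.0, 183.0], [221.3000030517578, 198.8000030517578], [207.8000030517578, 200.6999969482422]] ax [-0.47  0.88] [0.4475 0.0794]
top teal [ 211   87   57   56 2495] [239.2 114.4] rect [[210.1999969482422, 134.6999969482422], [218.39999389648438, 85.5999984741211], [268.0, 93.80000305175781], [259.79998779296875, 143.0]] ax [ 0.99 -0.13] [0.6384 0.0122]
scene blue [228 169  20  21 269] [237.1 178.9] rect [[227.5, 187.89999389648438], [229.6999969482422, 168.0], [247.5, 169.89999389648438], [245.1999969482422, 189.89999389648438]] ax [-0.55  0.84] [ 0.4407 -0.1094]
scene blue [266 217  19  14 156] [276.2 223.8] rect [[265.6000061035156, 225.1999969482422], [274.3999938964844, 213.5], [285.8999938964844, 222.1999969482422], [277.1000061035156, 233.8000030517578]] ax [-1.   -0.04] [0.445 0.079]
scene blue [231 305  15  12 113] [238.6 310.9] rect [[230.5, 310.5], [238.0, 303.0], [246.5, 311.5], [239.0, 319.0]] ax [0.95 0.32] [0.6509 0.2098]
scene teal [ 169  222   62   57 2124] [198.5 249.2] rect [[166.60000610351562, 238.60000610351562], [214.6999969482422, 219.3000030517578], [230.60000610351562, 259.0], [182.5, 278.20001220703125]] ax [-0.94  0.34] [0.6453 0.0247]
```

View pics/c1.png

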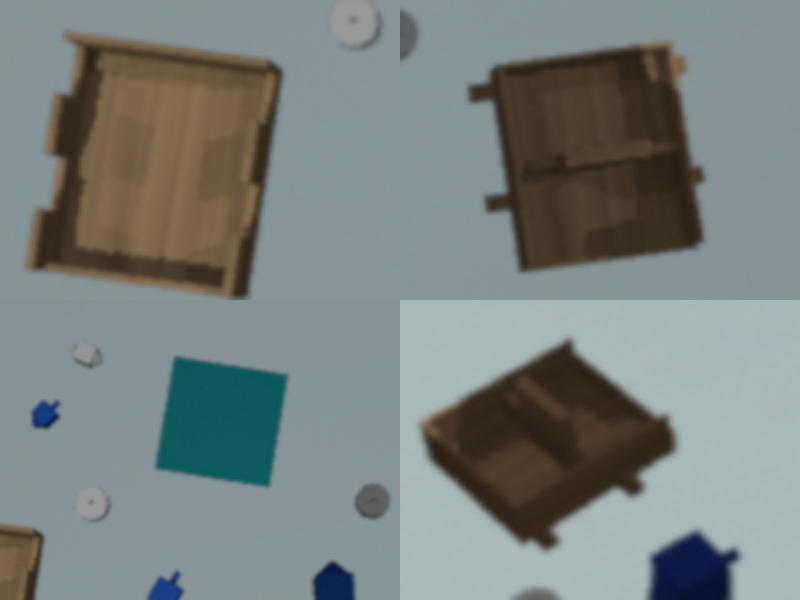

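```bash
cat > m2.py <<'E'
from h import *
def R(n,pts,ox,oy,z): return np.array([ray(n,(ox+.3*x,oy+.3*y),zz)[:2] for (x,y),zz in zip(pts,z)])
L=R('top',[(68,35),(280,68),(245,295),(28,268)],75,145,[.06]*4)
U=R('top',[(93,70),(270,43),(302,242),(120,270)],310,140,[.04]*4)
G=R('top',[(70,93),(86,203),(286,65),(303,176)],310,140,[.006]*4)
for nm,q in(('L',L),('U',U)):
    f=(q[0]+q[1])/2-(q[2]+q[3])/2; s=(q[0]+q[3])/2-(q[1]+q[2])/2
    print(nm,q.mean(0).round(4),'len',np.linalg.norm(f).round(4),np.linalg.norm(s).round(4),'yaw',np.degrees([np.arctan2(f[1],f[0]),np.arctan2(-s[0],s[1])]).round(1))
f=(G[0]+G[2]-G[1]-G[3])/2;s=(G[0]+G[1]-G[2]-G[3])/2
y=np.arctan2(f[1],f[0]);print('lugs',G.mean(0)-19*.001*np.array([np.cos(y),np.sin(y)]),np.linalg.norm(f),np.linalg.norm(s),np.degrees([y,np.arctan2(-s[0],s[1])]))
print('mat',ray('top',(239.2,114.4),.003),ray('scene',(198.5,249.2),.003))
# dreidel: mean of mask, axis from blueness mask upscaled
a=cv2.imread('pics/t0.png').astype(np.float32)
tiles=[]
for nm,(u,v),h in(('L',(290,192),.021),('M',(213,192),.015),('S',(160,111),.011)):
    c=a[v-20:v+20,u-20:u+20];c=cv2.resize(c,(400,400),interpolation=cv2.INTER_CUBIC)
    tiles.append(cv2.resize(c,(266,266)))
    m=((c[:,:,0]-c[:,:,2])>45).astype(np.uint8)
    k,l,st,ce=cv2.connectedComponentsWithStats(m);j=1+np.argmax(st[1:,4])
    cn=cv2.findContours((l==j).astype(np.uint8),0,2)[0][0][:,0].astype(float)
    P=np.array([ray('top',(u-20+(x+.5)/10-.5,v-20+(y+.5)/10-.5),h)[:2] for x,y in cn])
    D=np.linalg.norm(P[:,None]-P[None],axis=2);i,jj=np.unravel_index(D.argmax(),D.shape)
    print(nm,'tips',P[i].round(4),P[jj].round(4),D.max().round(4),'ang',np.degrees(np.arctan2(*(P[i]-P[jj])[::-1])).round(1),'mask centre',ray('top',(u-20+ce[j][0]/10,v-20+ce[j][1]/10),h)[:2].round(4))
cv2.imwrite('pics/c2.png',np.hstack(tiles))
E
python3 m2.py
```

```text
L [0.4449 0.2906] len 0.163 0.1523 yaw [-9.6 -9.5]
U [ 0.4498 -0.2909] len 0.1435 0.1292 yaw [5.7 7.2]
lugs [ 0.44981449 -0.2945104 ] 0.08198380284168344 0.15992908035639286 [5.83971763 5.72062102]
mat [0.64121588 0.01245492 0.003     ] [0.64311605 0.01771147 0.003     ]
L tips [ 0.4771 -0.1047] [ 0.4067 -0.1064] 0.0704 ang 1.4 mask centre [ 0.4452 -0.1067]
M tips [0.4265 0.0905] [0.473  0.0631] 0.0539 ang 149.5 mask centre [0.447  0.0782]
S tips [0.6415 0.2211] [0.6673 0.1921] 0.0387 ang 131.7 mask centre [0.6523 0.2074][ WARN:0@1.198] global loadsave.cpp:1063 imwrite_ Unsupported depth image for selected encoder is fallbacked to CV_8U.
```

View pics/c2.png

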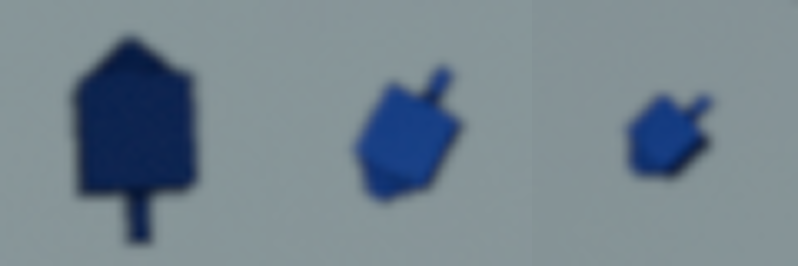

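```bash
cat > go.py <<'E'
import sys
from h import *
s=env.read_state();w,x,y,z=s['ee_rot'];psi=2*np.arctan2(y,x)
tx=np.array([np.cos(psi),np.sin(psi)]);ty=np.array([np.sin(psi),-np.cos(psi)])
p=s['position'];print('t',s['time'],'pos',p.round(4),'psi',np.degrees(psi).round(2),'w',round(s['width'],4),'grip',round(s['grip_force'],1),'j6',s['joints'][5].round(2))
if len(sys.argv)>1:
    X,Y,Z,A=map(float,sys.argv[1:5])
    d=np.array([X,Y])-p[:2]
    t=(np.radians(A)-psi); t=-(t+np.pi/2*0)
    t=(t+np.pi)%(2*np.pi)-np.pi
    print('shift mm',(1000*np.array([d@tx,d@ty,p[2]-Z])).round(1),'turn',round(t,3),'min rows turn',abs(t)/.186)
    psi=np.radians(A);tx=np.array([np.cos(psi),np.sin(psi)]);ty=np.array([np.sin(psi),-np.cos(psi)])
    print('shift after turning',(1000*np.array([d@tx,d@ty,p[2]-Z])).round(1))
E
python3 go.py .444 -.1055 .15 1.4
```

```text
t 0.1 pos [ 0.2043 -0.4834  0.2309] psi 22.9 w 0.0853 grip 0.0 j6 1.42
shift mm [ 367.9 -254.8   80.9] turn 0.375 min rows turn 2.0177145864656345
shift after turning [ 248.9 -371.9   80.9]
```

Request:
move_arm(commands=[[1,[37,-25.5,8],0],[1,[37,-25.5,8],0],[1,[37,-25.5,8],0],[1,[37,-25.5,8],0],[1,[37,-25.5,8],0],[1,[37,-25.5,8],0],[1,[37,-25.5,8],0],[1,[37,-25.5,8],0],[1,[36,-25.5,8],0],[1,[36,-25,8],0.125],[1,[0,0,0],0.125],[1,[0,0,0],0.125]], newtons=40)

```text
time: 1.6
position: [0.4443, -0.1052, 0.1509]
ee_rot: [-0.0, 1.0, 0.011, -0.0]
ft_force: [-0.2, -0.1, 0.8]
width: 0.0855
grip_force: 0.0
```

```bash
python3 go.py .444 -.1055 .004 1.4
```

```text
t 1.6 pos [ 0.4443 -0.1052  0.1509] psi 1.27 w 0.0855 grip 0.0 j6 2.71
shift mm [ -0.3   0.3 146.9] turn -0.002 min rows turn 0.012489852101255979
shift after turning [ -0.3   0.3 146.9]
```

Request:
move_arm(commands=[[1,[0,0,40],0],[1,[0,0,40],0],[1,[0,0,40],0],[1,[0,0,25],0],[1,[0,0,0],0],[-1,[0,0,0],0],[-1,[0,0,0],0],[-1,[0,0,0],0],[-1,[0,0,0],0],[-1,[0,0,0],0],[-1,[0,0,0],0],[-1,[0,0,0],0]], newtons=40)

```text
time: 3.1
position: [0.4448, -0.1061, 0.0073]
ee_rot: [0.0, 1.0, 0.012, 0.001]
ft_force: [-2.1, 0.7, 9.6]
width: 0.0415
grip_force: 40.2
```

```bash
python3 go.py .445 .29 .15 80.5
```

```text
t 3.1 pos [ 0.4448 -0.1061  0.0073] psi 1.43 w 0.0415 grip 40.2 j6 2.7
shift mm [  10.  -396.  -142.7] turn -1.38 min rows turn 7.419811212521663
shift after turning [ 390.7  -65.2 -142.7]
```

Request:
move_arm(commands=[[-1,[0,0,-20],0],[-1,[0,0,-40],0],[-1,[0,0,-40],0],[-1,[0,0,-40],0],[-1,[0,0,0],-0.1725],[-1,[0,0,0],-0.1725],[-1,[0,0,0],-0.1725],[-1,[0,0,0],-0.1725],[-1,[0,0,0],-0.1725],[-1,[0,0,0],-0.1725],[-1,[0,0,0],-0.1725],[-1,[0,0,0],-0.1725]])

```text
time: 4.6
position: [0.4442, -0.1059, 0.1468]
ee_rot: [0.0, 0.761, 0.648, 0.0]
ft_force: [0.6, 0.1, -0.2]
width: 0.0417
grip_force: 41.2
```

Request:
move_arm(commands=[[-1,[39,-6.5,0],0],[-1,[39,-6.5,0],0],[-1,[39,-6.5,0],0],[-1,[39,-6.5,0],0],[-1,[39,-6.5,0],0],[-1,[39,-6.5,0],0],[-1,[39,-6.5,0],0],[-1,[39,-6.5,0],0],[-1,[39,-6.5,0],0],[-1,[39,-6.5,0],0],[-1,[0,0,0],0]])

```text
time: 5.98
position: [0.4444, 0.2915, 0.1466]
ee_rot: [-0.0, 0.762, 0.647, 0.0]
ft_force: [0.8, -0.4, -0.4]
width: 0.0414
grip_force: 41.2
```

```bash
python3 go.py .445 .29 .012 80.5
```

```text
t 5.975 pos [0.4444 0.2915 0.1466] psi 80.65 w 0.0414 grip 41.2 j6 2.16
shift mm [ -1.3   0.8 134.6] turn 0.003 min rows turn 0.013718366943732348
shift after turning [ -1.3   0.8 134.6]
```

Request:
move_arm(commands=[[-1,[0,0,40],0],[-1,[0,0,40],0],[-1,[0,0,30],0],[-1,[0,0,15],0],[-1,[0,0,5],0],[-1,[0,0,3],0],[-1,[0,0,1.5],0],[-1,[0,0,0],0]])

```text
time: 6.98
position: [0.4448, 0.2895, 0.0122]
ee_rot: [0.0, 0.763, 0.646, 0.0]
ft_force: [-0.3, -0.7, -1.7]
width: 0.0415
grip_force: 41.3
```

Request:
move_arm(commands=[[-1,[0,0,1],0],[-1,[0,0,0],0],[0.1,[0,0,0],0],[0.2,[0,0,0],0],[0.4,[0,0,0],0],[0.4,[0,0,0],0],[0.4,[0,0,-15],0],[0.4,[0,0,-40],0],[0.4,[0,0,-40],0],[0.4,[0,0,-40],0],[0.4,[0,0,0],0]])

```text
time: 8.35
position: [0.4459, 0.2901, 0.1484]
ee_rot: [0.001, 0.763, 0.646, 0.002]
ft_force: [0.2, 0.1, -0.1]
width: 0.0597
grip_force: 0.0
```

```bash
python3 go.py .4485 .0776 .15 149.5
```

```text
t 8.35 pos [0.4459 0.2901 0.1484] psi 80.49 w 0.0597 grip 0.0 j6 2.16
shift mm [-209.1   37.6   -1.6] turn -1.204 min rows turn 6.475440896234051
shift after turning [-110.  -181.8   -1.6]
```

Request:
move_arm(commands=[[0.6,[-35,6.3,0],0],[0.6,[-35,6.3,0],0],[0.6,[-35,6.3,0],0],[0.6,[-35,6.3,0],0],[0.6,[-35,6.3,0],0],[0.6,[-34,6.3,0],-0.172],[0.6,[0,0,0],-0.172],[0.6,[0,0,0],-0.172],[0.6,[0,0,0],-0.172],[0.6,[0,0,0],-0.172],[0.6,[0,0,0],-0.172],[0.6,[0,0,0],-0.172]])

```text
time: 9.85
position: [0.4469, 0.0771, 0.1449]
ee_rot: [-0.001, 0.261, 0.965, -0.0]
ft_force: [0.4, 0.5, -0.5]
width: 0.0682
grip_force: 0.0
```

```bash
python3 go.py .4485 .0776 .008 149.5; python3 - <<'E'
from h import *
i=grab('top','t1.png')
cv2.imwrite('pics/t1b.png',cv2.resize(i[:,:,::-1],(800,600),interpolation=cv2.INTER_CUBIC))
E
```

```text
t 9.85 pos [0.4469 0.0771 0.1449] psi 149.8 w 0.0682 grip 0.0 j6 0.52
shift mm [ -1.1   1.3 136.9] turn 0.005 min rows turn 0.027747080893520387
shift after turning [ -1.1   1.3 136.9]
```

View pics/t1b.png

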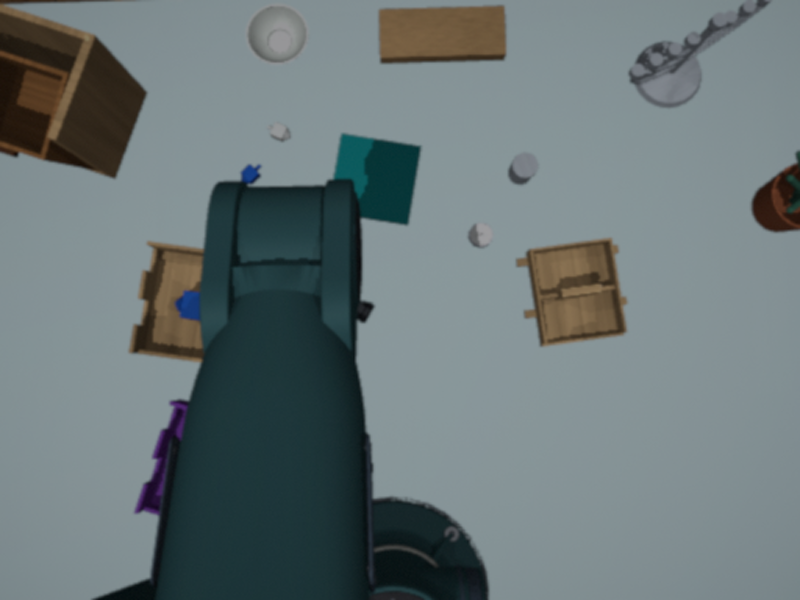

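The large dreidel lies in the lower tote at about (190,305), and the others have not moved. Next I grasp the medium one.

Request:
move_arm(commands=[[0.6,[-1,1.3,40],0],[0.6,[0,0,40],0],[0.6,[0,0,40],0],[0.6,[0,0,16.5],0],[0.6,[0,0,0],0],[-1,[0,0,0],0],[-1,[0,0,0],0],[-1,[0,0,0],0],[-1,[0,0,0],0],[-1,[0,0,0],0],[-1,[0,0,0],0],[-1,[0,0,0],0]])

```text
time: 11.4
position: [0.4494, 0.0777, 0.0101]
ee_rot: [0.001, 0.263, 0.965, 0.0]
ft_force: [-1.2, 0.2, 6.0]
width: 0.0292
grip_force: 39.5
```

```bash
python3 go.py .642 .014 .15 149.5
```

```text
t 11.4 pos [0.4494 0.0777 0.0101] psi 149.45 w 0.0292 grip 39.5 j6 0.53
shift mm [-198.2   43.  -139.9] turn -0.001 min rows turn 0.004549938217266172
shift after turning [-198.3   42.9 -139.9]
```

Request:
move_arm(commands=[[-1,[0,0,-20],0],[-1,[0,0,-40],0],[-1,[0,0,-30],0],[-1,[-33,7.2,0],0],[-1,[-33,7.2,0],0],[-1,[-33,7.2,0],0],[-1,[-33,7.2,0],0],[-1,[-33,7.2,0],0],[-1,[-33,7,0],0],[-1,[0,0,0],0]])

```text
time: 12.65
position: [0.6429, 0.0134, 0.0992]
ee_rot: [0.001, 0.264, 0.965, 0.0]
ft_force: [0.0, 0.6, -1.5]
width: 0.029
grip_force: 39.9
```

```bash
python3 go.py .642 .014 .0145 149.5
```

```text
t 12.65 pos [0.6429 0.0134 0.0992] psi 149.41 w 0.029 grip 39.9 j6 0.43
shift mm [ 1.1  0.1 84.7] turn -0.002 min rows turn 0.00838879291767731
shift after turning [ 1.1  0.1 84.7]
```

Request:
move_arm(commands=[[-1,[0,0,40],0],[-1,[0,0,30],0],[-1,[0,0,9],0],[-1,[0,0,4],0],[-1,[0,0,2],0],[-1,[0,0,1],0],[-1,[0,0,0],0]])

```text
time: 13.52
position: [0.6415, 0.0141, 0.0137]
ee_rot: [0.0, 0.263, 0.965, 0.0]
ft_force: [-0.3, -0.9, -1.0]
width: 0.0295
grip_force: 39.9
```

Request:
move_arm(commands=[[-1,[0,0,0.7],0],[-1,[0,0,0],0],[-0.1,[0,0,0],0],[0.2,[0,0,0],0],[0.2,[0,0,0],0],[0.2,[0,0,-10],0],[0.2,[0,0,-40],0],[0.2,[0,0,-40],0],[0.2,[0,0,-40],0],[0.2,[0,0,0],0]])

```text
time: 14.78
position: [0.6428, 0.014, 0.1463]
ee_rot: [0.003, 0.263, 0.965, 0.0]
ft_force: [-1.0, 0.1, 0.6]
width: 0.0519
grip_force: 0.0
```

```bash
python3 go.py .4498 -.2945 .14 95.8
```

```text
t 14.775 pos [0.6428 0.014  0.1463] psi 149.48 w 0.0519 grip 0.0 j6 0.43
shift mm [   9.6 -363.8    6.3] turn 0.937 min rows turn 5.036747581691984
shift after turning [-287.5 -223.2    6.3]
```

Request:
move_arm(commands=[[0.2,[1,-40.4,0],0],[0.2,[1,-40.4,0],0],[0.2,[1,-40.4,0],0],[0.2,[1,-40.4,0],0],[0.2,[1,-40.4,0],0],[0.2,[1,-40.4,0],0],[0.2,[1,-40.4,0],0],[0.2,[1,-40.4,0],0],[0.2,[1,-40.4,0],0],[0.2,[0,0,0],0]])

```text
time: 16.02
position: [0.4475, -0.2961, 0.1422]
ee_rot: [-0.0, 0.265, 0.964, 0.0]
ft_force: [1.1, 0.5, 0.4]
width: 0.0512
grip_force: 0.0
```

Request:
move_arm(commands=[[0.2,[0,0,0],0.156],[0.2,[0,0,0],0.156],[0.2,[0,0,0],0.156],[0.2,[0,0,0],0.156],[0.2,[0,0,0],0.156],[0.2,[0,0,0],0.156],[0.2,[0,0,0],0]])

```text
time: 16.9
position: [0.449, -0.2937, 0.1423]
ee_rot: [-0.0, 0.67, 0.743, 0.0]
ft_force: [-0.2, -0.4, -0.2]
width: 0.0513
grip_force: 0.0
```

```bash
python3 go.py .4498 -.2945 .033 95.8; python3 - <<'E'
from h import *
i=grab('top','t2.png');j=grab('scene','s2.png')
def crop(i,x,y,w,h): return cv2.resize(i[y:y+h,x:x+w,::-1],(400,300),interpolation=cv2.INTER_CUBIC)
cv2.imwrite('pics/c3.png',np.vstack([np.hstack([crop(i,75,145,120,90),crop(i,140,60,120,90)]),np.hstack([crop(j,270,230,132,99),crop(j,150,100,120,90)])]))
E
```

```text
t 16.9 pos [ 0.449  -0.2937  0.1423] psi 95.93 w 0.0513 grip 0.0 j6 0.74
shift mm [ -0.8   0.7 109.3] turn 0.002 min rows turn 0.01266350572919207
shift after turning [ -0.8   0.7 109.3]
```

View pics/c3.png

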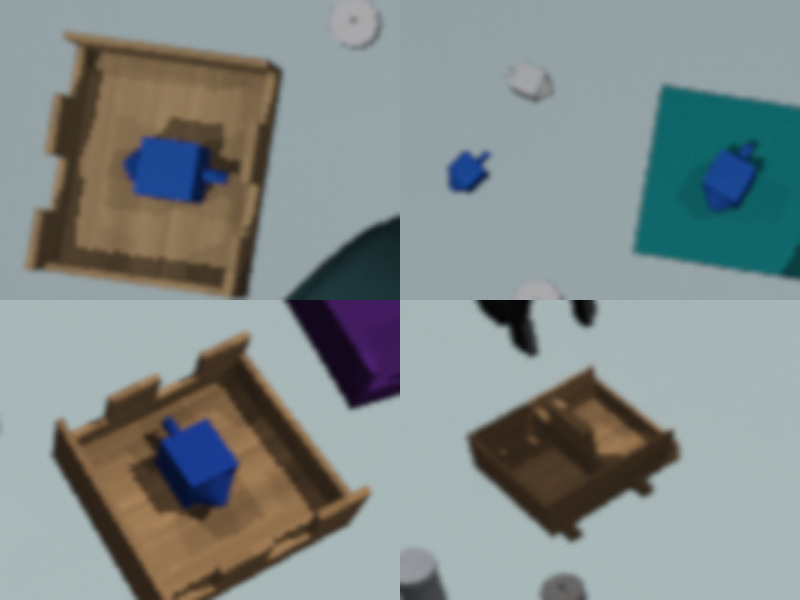

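Request:
move_arm(commands=[[0.2,[-0.8,0.7,40],0],[0.2,[0,0,40],0],[0.2,[0,0,22],0],[0.2,[0,0,10],0],[0.2,[0,0,0],0],[-1,[0,0,0],0],[-1,[0,0,0],0],[-1,[0,0,0],0],[-1,[0,0,0],0],[-1,[0,0,0],0],[-1,[0,0,0],0],[-1,[0,0,0],0]], newtons=70)

```text
time: 18.5
position: [0.4501, -0.2956, 0.0315]
ee_rot: [0.001, 0.67, 0.742, 0.0]
ft_force: [-0.4, 1.2, 7.9]
width: 0.0103
grip_force: 69.6
```

Request:
move_arm(commands=[[-1,[0,0,-10],0],[-1,[0,0,-20],0],[-1,[0,0,-40],0],[-1,[0,0,-40],0],[-1,[0,0,-40],0],[-1,[0,0,0],0]])

```text
time: 19.25
position: [0.4505, -0.296, 0.1837]
ee_rot: [0.002, 0.67, 0.742, -0.0]
ft_force: [0.3, -0.5, -3.2]
width: 0.0108
grip_force: 68.6
```

```bash
python3 go.py .445 .29 .18 260.5; cat > tote.py <<'E'
from h import *
# lower tote: floor/rim edges from the two views; long straight edges by hand-picked crop pixels (crop scale .3)
a=cv2.imread('pics/t2.png'); g=cv2.resize(a[140:240,75:175],(800,800),interpolation=cv2.INTER_CUBIC)
cv2.imwrite('pics/c4.png',cv2.resize(g,(600,600)))
E
python3 tote.py
```

```text
t 19.25 pos [ 0.4505 -0.296   0.1837] psi 95.85 w 0.0108 grip 68.6 j6 0.74
shift mm [583.5  54.3   3.7] turn -2.874 min rows turn 15.449855214198843
shift after turning [-577.1  102.2    3.7]
```

View pics/c4.png

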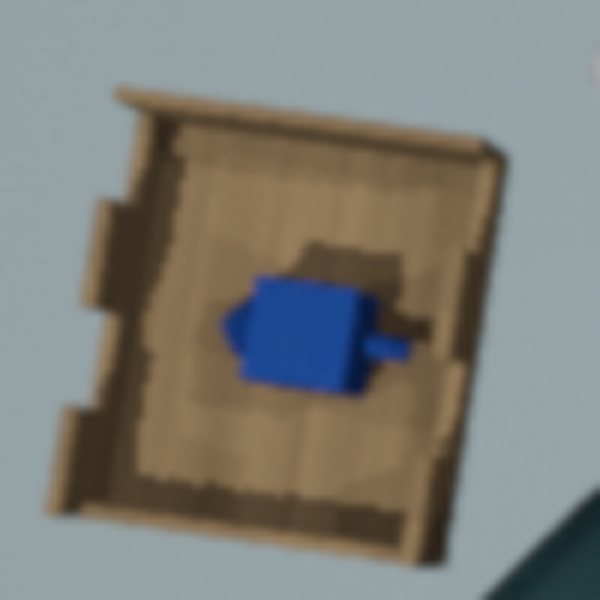

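```bash
cat > tote.py <<'E'
from h import *
c=lambda x,y,z:ray('top',(75+(x+.5)/6-.5,140+(y+.5)/6-.5),z)[:2]
q=np.array([c(117,88,.06),c(485,138,.06),c(421,562,.06),c(47,513,.06)])
f=(q[0]+q[1])/2-(q[2]+q[3])/2; s=(q[0]+q[3])/2-(q[1]+q[2])/2
print(q.mean(0).round(4),'len',np.linalg.norm(f).round(4),np.linalg.norm(s).round(4),'yaw',np.degrees([np.arctan2(f[1],f[0]),np.arctan2(-s[0],s[1])]).round(1))
b=np.array([c(507,158,0),c(443,565,0)]);d=b[0]-b[1];print('base right edge',b.round(4),np.linalg.norm(d),np.degrees(np.arctan2(d[1],d[0])))
n=np.array([-d[1],d[0]])/np.linalg.norm(d);print('centre from base',(b.mean(0)+.073*n).round(4))
# left block edges along x: rim at x=-41,-3,41
for p,x in(((66,408),-.041),((83,305),-.003),((102,200),.041),((47,513),-.085),((117,88),.085)):
    w=c(*p,.06);y=np.radians(-9.3);print(x,(w-np.array([x*np.cos(y)-.073*np.sin(y),x*np.sin(y)+.073*np.cos(y)])).round(4))
E
python3 tote.py
```

```text
[0.4478 0.2962] len 0.1671 0.1462 yaw [-9.3 -9.1]
base right edge [[0.5185 0.2132]
 [0.3526 0.2412]] 0.16823401290102333 -9.581660184343189
centre from base [0.4477 0.2991]
-0.041 [0.4458 0.296 ]
-0.003 [0.4483 0.2955]
0.041 [0.4458 0.2952]
-0.085 [0.4488 0.2962]
0.085 [0.4464 0.2964]
```

Request:
move_arm(commands=[[-1,[20,2,0],0],[-1,[40,3.8,0],0],[-1,[40,3.8,0],0],[-1,[40,3.8,0],0],[-1,[40,3.8,0],0],[-1,[40,3.8,0],0],[-1,[40,3.8,0],0],[-1,[40,3.8,0],0],[-1,[40,3.8,0],0],[-1,[40,3.8,0],0],[-1,[40,3.8,0],0],[-1,[40,3.8,0],0]])

```text
time: 20.75
position: [0.4445, 0.1686, 0.1796]
ee_rot: [-0.001, 0.67, 0.742, -0.001]
ft_force: [0.7, 0.2, -2.4]
width: 0.0105
grip_force: 68.5
```

Request:
move_arm(commands=[[-1,[40,3.8,0],0],[-1,[40,3.8,0],0],[-1,[30,3,0],0],[-1,[15,1.5,0],0],[-1,[5,0.5,0],0],[-1,[0,0,0],-0.1],[-1,[0,0,0],-0.18],[-1,[0,0,0],-0.18],[-1,[0,0,0],-0.18],[-1,[0,0,0],-0.18],[-1,[0,0,0],-0.18],[-1,[0,0,0],-0.18]])

```text
time: 22.25
position: [0.4454, 0.2965, 0.1804]
ee_rot: [-0.0, 0.142, 0.99, -0.0]
ft_force: [0.7, -0.1, -2.7]
width: 0.0104
grip_force: 68.5
```

Request:
move_arm(commands=[[-1,[0,0,0],-0.18],[-1,[0,0,0],-0.18],[-1,[0,0,0],-0.18],[-1,[0,0,0],-0.18],[-1,[0,0,0],-0.18],[-1,[0,0,0],-0.18],[-1,[0,0,0],-0.18],[-1,[0,0,0],-0.18],[-1,[0,0,0],-0.15],[-1,[0,0,0],-0.1],[-1,[0,0,0],0],[-1,[0,0,0],0]])

```text
time: 23.75
position: [0.4456, 0.297, 0.1805]
ee_rot: [-0.0, -0.644, 0.765, -0.0]
ft_force: [0.3, -0.4, -2.3]
width: 0.0109
grip_force: 68.5
```

```bash
python3 go.py .447 .2965 .12 260.7
```

```text
t 23.75 pos [0.4456 0.297  0.1805] psi 260.12 w 0.0109 grip 68.5 j6 -0.96
shift mm [ 0.2 -1.5 60.5] turn -0.01 min rows turn 0.05431490727894229
shift after turning [ 0.3 -1.5 60.5]
```

Request:
move_arm(commands=[[-1,[0,-1.3,25],-0.01],[-1,[0,0,25],0],[-1,[0,0,20],0],[-1,[0,0,5],0],[-1,[0,0,0],0],[-1,[0,0,0],0]])

```text
time: 24.5
position: [0.4474, 0.2974, 0.1064]
ee_rot: [0.001, -0.648, 0.761, -0.0]
ft_force: [-0.5, 0.6, -3.7]
width: 0.011
grip_force: 68.4
```

```bash
python3 go.py .447 .2965 .0915 260.7; python3 - <<'E'
from h import *
j=grab('scene','s3.png');i=grab('top','t3.png')
cv2.imwrite('pics/c5.png',np.hstack([cv2.resize(q[y:y+90,x:x+60,::-1].copy() if 0 else q[y:y+150,x:x+150,::-1],(400,400),interpolation=cv2.INTER_CUBIC) for q,x,y in((j,260,190),(i,60,110))]))
E
```

```text
t 24.5 pos [0.4474 0.2974 0.1064] psi 260.83 w 0.011 grip 68.4 j6 -0.98
shift mm [ 1.   0.2 14.9] turn 0.002 min rows turn 0.012515854427247274
shift after turning [ 1.   0.2 14.9]
```

View pics/c5.png

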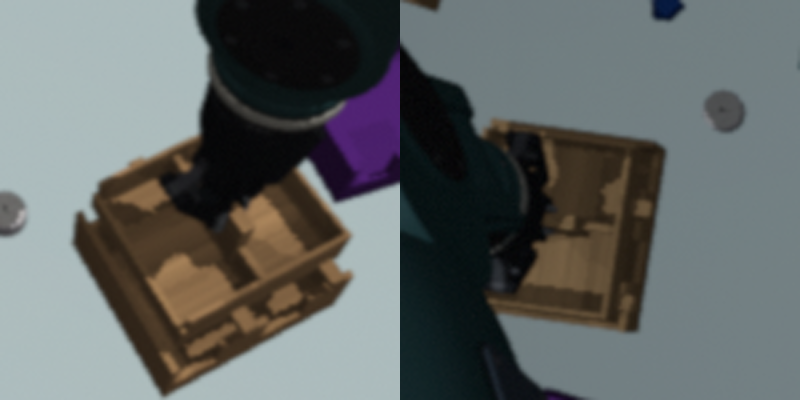

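The upper tote hovers square over the lower one, turned round, so I lower it now.

Request:
move_arm(commands=[[-1,[0.5,0.2,6],0],[-1,[0,0,4],0],[-1,[0,0,2],0],[-1,[0,0,1],0],[-1,[0,0,1],0],[-1,[0,0,0],0]])

```text
time: 25.35
position: [0.4467, 0.2968, 0.0916]
ee_rot: [0.0, -0.648, 0.761, 0.0]
ft_force: [-0.0, -0.5, -2.5]
width: 0.0108
grip_force: 68.6
```

Request:
move_arm(commands=[[-1,[0,0,1],0],[-1,[0,0,0],0]])

```text
time: 25.6
position: [0.4468, 0.2968, 0.0915]
ee_rot: [0.0, -0.649, 0.761, -0.0]
ft_force: [-4.0, -2.1, 12.0]
width: 0.0108
grip_force: 70.7
```

Contact. I release and lift.

Request:
move_arm(commands=[[-0.6,[0,0,0],0],[-0.3,[0,0,0],0],[0,[0,0,0],0],[0,[0,0,0],0],[0,[0,0,-10],0],[0,[0,0,-30],0],[0,[0,0,-40],0],[0,[0,0,-40],0],[0,[0,0,0],0]], newtons=30)

```text
time: 26.72
position: [0.4478, 0.2974, 0.2138]
ee_rot: [0.003, -0.649, 0.761, -0.001]
ft_force: [0.7, 0.4, -0.6]
width: 0.043
grip_force: 0.0
```

```bash
python3 go.py .6537 .2073 .14 132.5
```

```text
t 26.725 pos [0.4478 0.2974 0.2138] psi 260.86 w 0.043 grip 0.0 j6 -0.98
shift mm [  56.2 -217.6   73.8] turn 2.24 min rows turn 12.044866479147744
shift after turning [-205.5   90.9   73.8]
```

Request:
move_arm(commands=[[0,[7,-27.2,0],0],[0,[7,-27.2,0],0],[0,[7,-27.2,0],0],[0,[7,-27.2,0],0],[0,[7,-27.2,0],0],[0,[7,-27.2,0],0],[0,[7,-27.2,0],0],[0,[7,-27.2,0],0],[0,[0,0,24],0.18],[0,[0,0,25],0.18],[0,[0,0,25],0.18]])

```text
time: 28.1
position: [0.6523, 0.2068, 0.1352]
ee_rot: [-0.0, -0.419, 0.908, 0.0]
ft_force: [0.2, 0.4, 0.3]
width: 0.0428
grip_force: 0.0
```

Request:
move_arm(commands=[[0,[0,0,0],0.18],[0,[0,0,0],0.18],[0,[0,0,0],0.18],[0,[0,0,0],0.18],[0,[0,0,0],0.18],[0,[0,0,0],0.18],[0,[0,0,0],0.18],[0,[0,0,0],0.18],[0,[0,0,0],0.18],[0,[0,0,0],0.08],[0,[0,0,0],0]])

```text
time: 29.48
position: [0.6523, 0.2069, 0.1361]
ee_rot: [-0.0, 0.402, 0.915, -0.0]
ft_force: [0.4, -0.9, 0.3]
width: 0.0427
grip_force: 0.0
```

```bash
python3 go.py .6537 .2073 .009 132.5
```

```text
t 29.475 pos [0.6523 0.2069 0.1361] psi 132.55 w 0.0427 grip 0.0 j6 1.02
shift mm [ -0.6   1.3 127.1] turn 0.001 min rows turn 0.004523635959444012
shift after turning [ -0.6   1.3 127.1]
```

Request:
move_arm(commands=[[0,[-0.6,1.3,40],0],[0,[0,0,40],0],[0,[0,0,35],0],[0,[0,0,12],0],[0,[0,0,0],0],[-1,[0,0,0],0],[-1,[0,0,0],0],[-1,[0,0,0],0],[-1,[0,0,0],0],[-1,[0,0,0],0]])

```text
time: 30.72
position: [0.6549, 0.2075, 0.0112]
ee_rot: [0.001, 0.403, 0.915, 0.001]
ft_force: [-0.4, 0.3, 6.2]
width: 0.021
grip_force: 30.3
```

Request:
move_arm(commands=[[-1,[0,0,-20],0],[-1,[0,0,-40],0],[-1,[0,0,-40],0],[-1,[0,0,-40],0],[-1,[0,0,-40],0],[-1,[0,0,0],0]])

```text
time: 31.48
position: [0.6553, 0.2076, 0.1935]
ee_rot: [0.003, 0.403, 0.915, 0.002]
ft_force: [0.5, -0.4, -0.6]
width: 0.0208
grip_force: 29.5
```

```bash
python3 go.py .4885 .2895 .19 170.7; python3 - <<'E'
from h import *
j=grab('scene','s4.png');i=grab('top','t4.png')
cv2.imwrite('pics/c6.png',np.hstack([cv2.resize(q[y:y+150,x:x+150,::-1],(400,400),interpolation=cv2.INTER_CUBIC) for q,x,y in((j,250,190),(i,60,110))]))
E
```

```text
t 31.475 pos [0.6553 0.2076 0.1935] psi 132.52 w 0.0208 grip 29.5 j6 1.02
shift mm [173.1 -67.6   3.5] turn -0.666 min rows turn 3.582163753349103
shift after turning [177.8  53.8   3.5]
```

View pics/c6.png

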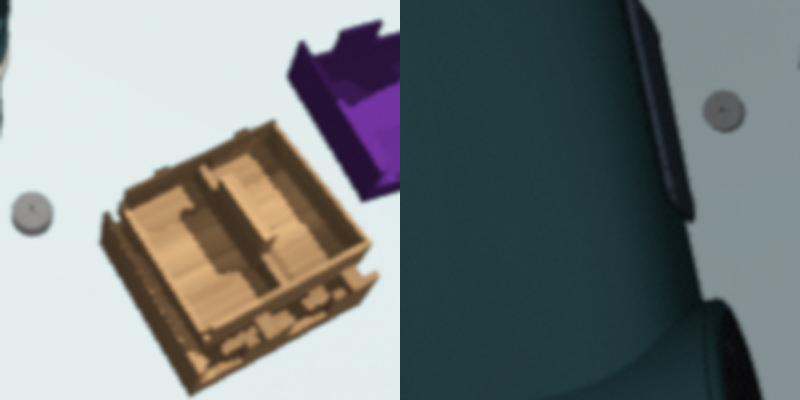

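The stack stands level on the rims. I move the small dreidel over the far bay.

Request:
move_arm(commands=[[-1,[34.6,-13.5,0],0],[-1,[34.6,-13.5,0],0],[-1,[34.6,-13.5,0],0],[-1,[34.6,-13.5,0],0],[-1,[34.6,-13.5,0],0],[-1,[0,0,0],-0.1665],[-1,[0,0,0],-0.1665],[-1,[0,0,0],-0.1665],[-1,[0,0,0],-0.1665],[-1,[0,0,0],0],[-1,[0,0,0],0]])

```text
time: 32.95
position: [0.487, 0.2891, 0.1891]
ee_rot: [-0.0, 0.083, 0.997, -0.0]
ft_force: [-1.0, -0.7, -1.0]
width: 0.0209
grip_force: 29.5
```

```bash
python3 go.py .4885 .29 .0755 170.7
```

```text
t 32.95 pos [0.487  0.2891 0.1891] psi 170.46 w 0.0209 grip 29.5 j6 0.56
shift mm [ -1.3   1.1 113.6] turn -0.004 min rows turn 0.022566316616721937
shift after turning [ -1.3   1.1 113.6]
```

Request:
move_arm(commands=[[-1,[-1.3,1,40],0],[-1,[0,0,40],0],[-1,[0,0,20],0],[-1,[0,0,7],0],[-1,[0,0,3],0],[-1,[0,0,2],0],[-1,[0,0,0],0]])

```text
time: 33.83
position: [0.489, 0.2902, 0.0781]
ee_rot: [0.0, 0.081, 0.997, 0.0]
ft_force: [-0.2, -0.6, -0.7]
width: 0.0209
grip_force: 29.5
```

Request:
move_arm(commands=[[-1,[0,0,1.2],0],[-1,[0,0,1],0],[-1,[0,0,0],0]])

```text
time: 34.2
position: [0.4887, 0.29, 0.0754]
ee_rot: [-0.0, 0.081, 0.997, 0.0]
ft_force: [0.5, 0.2, -0.4]
width: 0.0213
grip_force: 29.5
```

Request:
move_arm(commands=[[-1,[0,0,0.6],0],[-1,[0,0,0],0]])

```text
time: 34.45
position: [0.4888, 0.2901, 0.0751]
ee_rot: [0.0, 0.081, 0.997, 0.0]
ft_force: [-0.9, -1.2, 5.5]
width: 0.0211
grip_force: 30.1
```

Contact. I open, lift and move clear.

Request:
move_arm(commands=[[-0.4,[0,0,0],0],[-0.1,[0,0,0],0],[-0.1,[0,0,0],0],[-0.1,[0,0,-5],0],[-0.1,[0,0,-20],0],[-0.1,[0,0,-40],0],[-0.1,[0,0,-40],0],[-0.1,[0,0,0],0]])

```text
time: 35.45
position: [0.49, 0.2906, 0.1828]
ee_rot: [0.002, 0.081, 0.997, 0.001]
ft_force: [-0.5, -0.2, -0.2]
width: 0.0383
grip_force: 0.0
```

Request:
move_arm(commands=[[0,[0,40,0],0],[0,[0,40,0],0],[0,[0,40,0],0],[0,[40,0,0],0],[0,[40,0,0],0],[0,[40,0,0],0],[0,[0,0,0],0],[0,[0,0,0],0]])

```text
time: 36.45
position: [0.39, 0.4279, 0.1795]
ee_rot: [0.0, 0.081, 0.997, -0.0]
ft_force: [-0.4, 0.0, 0.2]
width: 0.0428
grip_force: 0.0
```

```bash
python3 go.py; python3 - <<'E'
from h import *
j=grab('scene','s5.png');i=grab('top','t5.png')
cv2.imwrite('pics/c7.png',np.hstack([cv2.resize(j[190:340,250:400,::-1],(400,400),interpolation=cv2.INTER_CUBIC),cv2.resize(j[100:384,100:384,::-1],(400,400),interpolation=cv2.INTER_CUBIC)]))
E
```

```text
t 36.45 pos [0.39   0.4279 0.1795] psi 170.68 w 0.0428 grip 0.0 j6 0.85
```

View pics/c7.png

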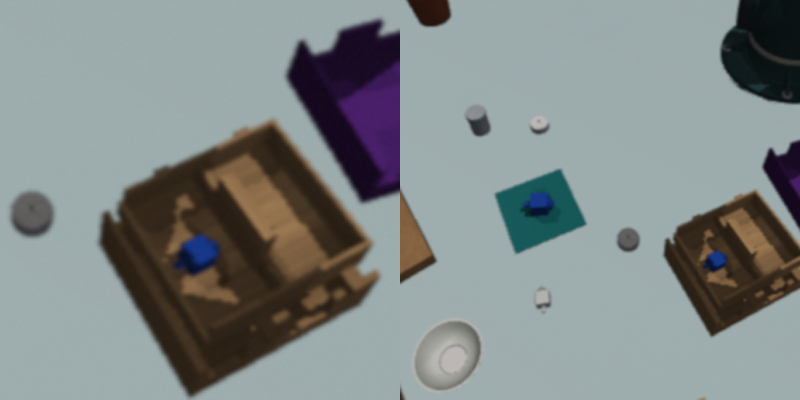

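The small dreidel lies in the upper tote's far bay at (197,255), the stack is square, the medium one is on the mat, and the canister and tea lights have not moved. I hand the job in.

```bash
python3 -c "
from workcell import env
print(env.close_job())"
```

```text
the job is handed in; nothing more can be done
None
```

The job is handed in: the large dreidel is in the lower tote, the upper tote stands turned on its rims with the small dreidel inside, the medium one is on the mat, and the canister and tea lights were left alone; no verdict was returned.

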